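Slide the flat keg spanner off the riser's edge and put it home on the tool rest

TASK

Slide the flat blue-handled keg spanner over the white riser, without picking it up there, until its handle sticks out well over the front edge (about 50 mm), then take it by the overhanging handle and lift it off. Lay it, without dropping it, across both rails of the tool rest between the upturned ends, jaw towards the yellow stop plate, and leave it lying square and pushed home with its prongs against the plate. Leave the tumbler and the valve on the riser where they stand.

Things in the scene. Friction and masses are not known exactly. Their poses are not given: they have to be found in the camera images.
- spanner: flat keg spanner, rigid bar 180 x 44 x 5 mm, about 0.16 kg, balances within 5 mm of its middle; blue handle half, dark steel jaw half ending in two 30 mm prongs 18 mm apart. Starts flat on the riser top, handle towards the robot. Origin: centre of its underside; +x from handle to jaw, z up. A finger pressed down on it drags it by friction
- spanner_handle_end (a point): middle of the end edge of the blue handle, on the underside, 90 mm from the spanner's middle
- spanner_jaw_end (a point): middle of the line across the two prong tips, on the underside, 90 mm from the spanner's middle
- riser: fixed white-topped bench riser, 260 (x) by 380 (y) mm, top 90 mm above the bench, board 20 mm thick, free air in front of it. Origin: on the bench under its centre; x points away from the robot; front edge at x = -130 mm, along y. Stands left or right, turned up to 15 degrees
- riser_edge (a point): middle of the riser's front edge (the one facing the robot), on its top surface
- rack: fixed tool rest on the other side, turned up to 15 degrees: two level steel rails of 10 mm diameter along its y at x = -30 and +60 mm, tops 70 mm above the bench, with upturned ends at y = -60 and +60 mm standing 12 mm above the rails. Base plate 8 mm high from x = -50 mm; free air before the front rail. Origin: on the bench; x points away from the robot
- rack_stop (a point): middle of the front face of the yellow upright stop plate behind the rails, at the height of the rail tops, 90 mm along x from the rack origin; the plate is 150 mm wide and 6 mm thick and rises 25 mm above the rail tops
- tumbler: red drinking tumbler, 72 mm across, 120 mm tall, stands at the back of the riser on its +y side; origin at the centre of its underside
- valve: small upright steel sample valve, 50 mm base, 55 mm tall, stands at the back of the riser on its -y side; origin at the centre of its underside
There are look-alikes about, which are no part of the job. Of the things like the rack, leave any that is pink; of the rest the larger one is meant.

How it is judged:
On the way, in this order (a step that is already met when the one before it is completed fails the run):
1. the spanner lies flat on the riser with its handle end at least 35 mm out over the front edge (x of spanner_handle_end in the frame of riser below -0.165 m and height (world z) of spanner between 0.085 and 0.096 m and angle between spanner's own z axis and vertical below 0.08 rad), for 0.2 s.
2. the spanner is held by the fingers and lifted at least 25 mm clear of the riser (contact force between the fingers and spanner above 0.5 N and height (world z) of spanner above 0.115 m), for 0.2 s.
At the end, for the whole second after the job is handed in: The spanner lies still and flat (tilt under 0.06 rad) on both rails of the rest (underside 65 to 76 mm above the bench), its middle within 38 mm of the rest's centre line, square to within 0.15 rad, jaw towards the stop plate and its prongs within 6 mm of the plate (x of spanner_jaw_end in the frame of rack between 0.084 and 0.094 m and y of spanner in the frame of rack between -0.038 and 0.038 m and angle between the x axis of spanner and the x axis of rack, either way round below 0.15 rad and angle between spanner's own z axis and vertical below 0.06 rad and height (world z) of spanner between 0.065 and 0.076 m and linear speed of spanner below 0.01 m/s); the robot touches nothing.
It fails at once if the spanner is lifted off the riser before its handle overhangs the front edge (x of spanner_handle_end in the frame of riser between -0.13 and 0.13 m and y of spanner_handle_end in the frame of riser between -0.19 and 0.19 m and height (world z) of spanner between 0.102 and 0.14 m).
It fails at once if the spanner falls or is flung (faster than 0.45 m/s while the fingers do not touch it) (contact force between the fingers and spanner below 0.05 N and linear speed of spanner above 0.45 m/s).
It fails at once if the spanner comes down to the bench (height (world z) of spanner below 0.04 m).
It fails at once if the tumbler or the valve is moved by more than 30 mm (distance of any of tumbler, valve from where it was at the start of the episode above 0.03 m).
It also fails if it takes over 61 s, if anything falls off the work surface, if the arm or the gripper's body presses on something with over 40 N, if the wrist force passes 120 N, or if a joint passes its speed limit or range.

ROBOT

A 6-joint arm with a two-finger parallel gripper is mounted at the origin on the work surface. World frame = base frame: x ahead of the robot, y to its left, z up, the work surface at z = 0. Lengths are in m, angles in rad, forces in N, time in s.
With the tool pointing down it reaches from about 0.35 to 0.975 m from the base axis. Payload 4.9 kg.
Tool frame: the origin (TCP) lies on the mounting face of the last link; the fingertips stand 173 mm ahead of it and the grasp point (between the pads) lies 155 mm ahead of it; x points along the fingers, z is the direction in which the jaws open and shut, and the axes are right-handed (so a half turn about x gives the same grasp; the last joint's range is limited). The gripper opens to 85 mm and grips with 20 to 120 N. Pads are 22 mm wide; open, the fingers measure 114 mm over their backs; the gripper's body (76 mm by 85 mm) begins 54 mm behind the grasp point. The pads swing forward as they close: fully open they stand 13 mm farther back than shut.
Start: joints at [1.19, 0.053, 1.613, -0, 1.476, -0.119], TCP at [0.162, 0.604, 0.405] pointing down, gripper open.
Joint ranges: [-3.01, 3.01], [-1.01, 2.22], [0.06, 2.58], [-1.02, 4.17], [0.09, 2.62], [-3.14, 3.14]. Speed limits (rad/s): [2.57, 2.57, 3.14, 3.14, 3.14, 3.14].

INTERFACE

Orientations are given as a rotation vector (axis times angle).
In Python, from station import get_obs, get_image, get_calibration, finish_job, look_for, masks_of, tip_of gives the robot as it stands.
- The arm moves only by the tool carry_out, never from a script. Its argument "increments" is a list of rows, each a list of 3 entries, a list of its own where there are three numbers: the turn, a rotation vector about the world's x, y, z in units of 0.1 rad (1.0 is 0.1 rad), then the shift along the world's x, y, z in units of 20 mm (1.0 is 20 mm), then the opening, from 0 (shut) to 1 (fully open). A call has 1 to 8 rows; each row shifts and turns the pose as measured when the row begins; what a row does not reach is not made up. A row lasts 1/10 s, in which the tool goes at most 50 mm and 8.59 degrees, less where a joint would pass 70% of its speed; a pose out of reach is approached as far as the arm can. A call with a number of a shift or a turn outside -1 to 1 is refused whole. A call with a gripper value outside its range is refused whole. The fingers move at their own pace and stop on an object; "squeeze" is the grip in N (left out, the last holds). Time passes only in rows, so rows that do not move let the fingers close. It gives the time, the measured TCP pose, the force and the opening at its end, in the units of the state.
- get_obs(): the state, without advancing time (a new reading comes with each control period).
- get_image(name): name is "scene" or "top"; returns (picture, depth): 420x560x3 uint8, blue, green, red; 420x560 float32, m along the optical axis (not along the pixel's ray), 0 where there is no reading.
- get_calibration(name): a dict with "fx", "fy", "cx", "cy" (pixels), "position" and "orientation" of the camera in the world. Camera axes: x right, y down, z forward; pixel columns grow to the right and rows downward; lengths in m; the calibration is good to about 2 mm. A picture is of the moment at which its call begins. get_calibration takes no time and is no camera call.
- finish_job(): hands the job in, once; it reports no verdict.
Trained networks look in the newest picture that a camera, given by its name, has taken for a name from the list of things; names that differ only in an ending like _2 or _b are one class to them, and where a whole thing is asked for, a point or a joint stands for the part that bears it (a point fixed in the world has none). Each returns a list of dicts, best first, with "p" (0 to 1); they miss things now and then, are a little off and sometimes report something else, mostly with a low value. They report only what shows in the picture. A call takes as long as a camera call. They do not tell look-alikes from the thing itself.
- look_for(camera, query): "centre" ([column, row] in pixels, amid what is visible of it).
- masks_of(camera, query): "region" (420x560 bool, what is visible of it) and "centre" ([column, row] in pixels, amid what is visible of it).
- tip_of(camera, query): "centre" ([column, row] in pixels: a listed point, or the origin of a listed thing).
The state is a dict: "t": time; "q": joint angles; "dq": joint speeds; "effort": joint torques, N m; "tool_pos": TCP position; "tool_rot": TCP orientation; "contact_force": force on the tool from outside, world axes, zero at the start; "wrist_torque": the same for the moment, N m; "opening": finger opening in m.
Only numpy, scipy, OpenCV 4.12 (cv2) and the standard library are available. Lean on these libraries where they do the work, as an engineer would, in place of code of your own. Each camera call takes 0.05 s, during which the arm holds its last target.

## Working session

There is one attempt and no reset: what is moved stays moved. The work goes in short steps, Python scripts to look and compute and a tool call to move; the robot and the scene stay as the last step left them, time stands still between calls to the robot, and variables do not carry over. Pictures are saved under pics/ and viewed, and the job is handed in when it is done.

Besides the shell and the picture viewer there is one more tool, called after "Emit:" as a command line: name --argument value ..., lists and objects as JSON in quotes. carry_out: Moves the arm, as the interface text tells. Shifts and turns lie within -1 to 1; 1 stands for 20 mm of shift or 0.1 rad of turn. Its arguments: {"type":"object","properties":{"increments":{"type":"array","items":{"type":"array"}},"squeeze":{"type":"number"}},"required":["increments"]}

```bash
mkdir -p pics; ls; cat > h.py <<'E'
import numpy as np,cv2
from scipy.spatial.transform import Rotation as R
from station import *
def cam(n):
    c=get_calibration(n); o=np.array(c['orientation'],float)
    M=R.from_rotvec(o).as_matrix() if o.shape==(3,) else (o if o.shape==(3,3) else None)
    return c,M,np.array(c['position'])
def pt(n,D,u,v,w=1):
    c,M,p=cam(n); u=float(u);v=float(v)
    a=D[max(0,int(round(v))-w):int(round(v))+w+1,max(0,int(round(u))-w):int(round(u))+w+1]; a=a[a>0]
    d=np.median(a); return p+M@(d*np.array([(u-c['cx'])/c['fx'],(v-c['cy'])/c['fy'],1]))
def ray(n,u,v,z):
    c,M,p=cam(n); r=M@np.array([(u-c['cx'])/c['fx'],(v-c['cy'])/c['fy'],1]); return p+r*(z-p[2])/r[2]
def cloud(n,D):
    c,M,p=cam(n); v,u=np.mgrid[:420,:560]; P=np.stack([(u-c['cx'])/c['fx'],(v-c['cy'])/c['fy'],np.ones(u.shape)],-1)*D[...,None]
    return P@M.T+p
def proj(n,P):
    c,M,p=cam(n); q=M.T@(np.array(P)-p); return q[0]/q[2]*c['fx']+c['cx'],q[1]/q[2]*c['fy']+c['cy']
E
python3 - <<'E'
from h import *
print(get_obs())
for n in('scene','top'):
    print(n,get_calibration(n)); I,D=get_image(n); cv2.imwrite(f'pics/{n}0.png',I); np.save(n+'0.npy',D)
    for q in('spanner','spanner_handle_end','spanner_jaw_end','riser','riser_edge','rack','rack_stop','tumbler','valve'):
        print(q,[(np.round(r['centre'],1).tolist(),round(r['p'],2)) for r in (tip_of(n,q) )])
E
```

```text
pics
{'t': 0.0, 'q': array([ 1.18999453e+00,  5.33425231e-02,  1.61428192e+00, -1.90271938e-05,
        1.47601133e+00, -1.18987834e-01]), 'dq': array([ 8.83512501e-04, -2.20065291e-03, -1.24446511e-03,  6.35376171e-04,
       -2.06922841e-05, -1.90890939e-04]), 'effort': array([ 1.32181063e-03, -3.93706620e+01, -3.70165443e+01, -8.21990352e-05,
        7.04276143e-03, -2.83819773e-06]), 'tool_pos': array([0.16166409, 0.603451  , 0.40347876]), 'tool_rot': array([-1.01534135,  1.3235423 ,  1.01357685]), 'contact_force': array([-0.14223045, -1.11414098, -0.0659784 ]), 'wrist_torque': array([-0.00017224, -0.00941018,  0.01156133]), 'opening': 0.08555658905773308}
scene {'fx': 402.7052781087487, 'fy': 402.7052781087487, 'cx': 269.61372767721645, 'cy': 212.80513153753571, 'position': array([0.95482692, 0.78382143, 0.76126351]), 'orientation': array([-0.74985899, -2.4522352 ,  1.29985855])}
spanner [([183.2, 201.9], 0.68)]
spanner_handle_end [([208.7, 193.9], 0.67)]
spanner_jaw_end []
riser [([181.6, 223.6], 0.73)]
riser_edge [([221.1, 191.6], 0.67)]
rack [([273.0, 317.4], 0.84), ([366.8, 
[... 221 characters left out ...]
5.0], 0.48)]
top {'fx': 434.8851511032666, 'fy': 434.8851511032666, 'cx': 280.24899997106445, 'cy': 214.03258284741509, 'position': array([ 0.25958447, -0.0093056 ,  1.20806661]), 'orientation': array([-2.14620832,  2.12453359, -0.18235055])}
spanner [([366.0, 160.9], 0.81)]
spanner_handle_end [([365.7, 196.4], 0.56)]
spanner_jaw_end [([357.1, 129.5], 0.94)]
riser [([362.3, 170.7], 0.65)]
riser_edge [([368.7, 208.4], 0.76)]
rack [([194.6, 177.6], 0.68), ([160.1, 250.0], 0.58), ([164.6, 329.2], 0.57)]
rack_stop [([186.3, 133.5], 0.97), ([156.1, 224.9], 0.96), ([163.2, 303.4], 0.57)]
tumbler [([319.8, 119.3], 0.93)]
valve [([430.5, 144.1], 0.89), ([367.6, 194.5], 0.55), ([318.9, 119.0], 0.41)]
```

View pics/top0.png

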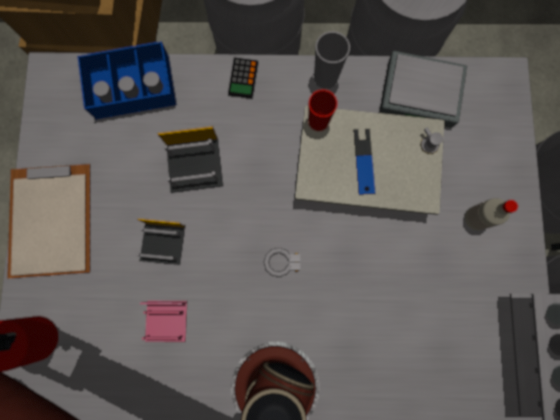

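View pics/scene0.png

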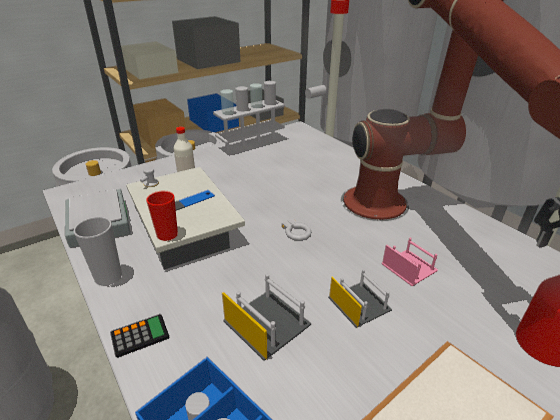

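The top view shows three rests: a large grey one at (194,160), a small grey one at (160,242) and a pink one at (165,322). I choose the large grey one. The spanner is at (364,162) on the riser, with no look-alike of it in view.

```bash
python3 - <<'E'
from h import *
I,D=get_image('top'); P=cloud('top',D)
I2,D2=get_image('scene'); P2=cloud('scene',D2)
# riser top
for n,p in(('top',P),('scene',P2)):
    z=p[...,2]
    print(n,'bench z',np.median(z[np.abs(z)<.03]))
    m=((abs(z-.09)<.012)&(p[...,1]<0)&(p[...,0]>.25)).astype(np.uint8)
    k,l,st,_=cv2.connectedComponentsWithStats(m); i=1+st[1:,4].argmax(); w=p[l==i]
    print('z',np.median(w[:,2])); r=cv2.minAreaRect(w[:,:2].astype(np.float32)*1000); print('riser',r,cv2.boxPoints(r).round().tolist())
    for q in('spanner',):
        for a in masks_of(n,q)[:1]:
            reg=a['region']; w=p[reg&(D>0 if n=='top' else D2>0)]; w=w[(w[:,2]>.06)&(w[:,2]<.12)]
            r=cv2.minAreaRect(w[:,:2].astype(np.float32)*1000); print(q,a['p'],len(w),np.median(w[:,2]),r,cv2.boxPoints(r).round().tolist())
for q,zz in(('spanner_handle_end',.09),('spanner_jaw_end',.09),('riser_edge',.09),('rack_stop',.07),('rack',0),('tumbler',.09),('valve',.09)):
    for n in('top','scene'):
        print(q,n,[(ray(n,*r['centre'],zz).round(4).tolist(),round(r['p'],2)) for r in tip_of(n,q)])
J=cv2.resize(I[110:220,140:300],None,fx=5,fy=5,interpolation=cv2.INTER_CUBIC); cv2.imwrite('pics/rack.png',J)
J=cv2.resize(I[80:230,280:460],None,fx=4,fy=4,interpolation=cv2.INTER_CUBIC); cv2.imwrite('pics/riser.png',J)
E
```

```text
top bench z 0.0004259739757056513
z 0.09026815399145038
riser ((601.8519897460938, -252.18157958984375), (381.0536193847656, 262.64678955078125), 84.30889129638672) [[452.0, -429.0], [714.0, -455.0], [751.0, -76.0], [490.0, -50.0]]
spanner 0.57 1025 0.09486961155520635 ((591.5753784179688, -233.7060546875), (182.261962890625, 46.000244140625), 3.396993637084961) [[499.0, -216.0], [502.0, -262.0], [684.0, -251.0], [681.0, -205.0]]
scene bench z 0.0010751128122168385
z 0.0904750545116022
riser ((600.5419311523438, -249.2257080078125), (386.72821044921875, 260.8231506347656), 84.13743591308594) [[451.0, -428.0], [711.0, -455.0], [750.0, -70.0], [491.0, -44.0]]
spanner 0.68 338 0.09510768932070524 ((567.6324462890625, -236.9811248779297), (129.066650390625, 59.169593811035156), 4.934167861938477) [[501.0, -213.0], [506.0, -272.0], [634.0, -261.0], [629.0, -202.0]]
spanner_handle_end top [([0.5041, -0.2454, 0.09], 0.62)]
spanner_handle_end scene [([0.5098, -0.2306, 0.09], 0.68)]
spanner_jaw_end top [([0.6852, -0.223, 0.09], 0.95), ([0.6751, 0.2443, 0.09], 0.22)]
spanner_jaw_end scene []
riser_edge top [([0.4702, -0.2474, 0.09], 0.63)]
riser_edge scene [([0.4656, -0.2438, 0.09], 0.86)]
rack_stop top [([0.4237, 0.3104, 0.07], 0.88), ([0.6754, 0.2414, 0.07], 0.68), ([0.2113, 0.2874, 0.07], 0.62), ([0.6565, -0.422, 0.07], 0.41)]
rack_stop scene [([0.6726, 0.2546, 0.07], 0.9), ([0.2294, 0.318, 0.07], 0.82), ([0.4427, 0.3269, 0.07], 0.78), ([0.4581, -0.2527, 0.07], 0.18)]
rack top [([0.5802, 0.2311, 0.0], 0.84), ([0.3602, 0.3162, 0.0], 0.7), ([0.1474, 0.2926, 0.0], 0.59)]
rack scene [([0.1505, 0.2961, 0.0], 0.91), ([0.5883, 0.2392, 0.0], 0.88), ([0.3559, 0.3168, 0.0], 0.72)]
tumbler top [([0.7164, -0.1215, 0.09], 0.93)]
tumbler scene [([0.7004, -0.1189, 0.09], 0.59)]
valve top [([0.6431, -0.4131, 0.09], 0.66), ([0.4606, -0.2451, 0.09], 0.61)]
valve scene [([0.6316, -0.4164, 0.09], 0.71)]
```

View pics/rack.png

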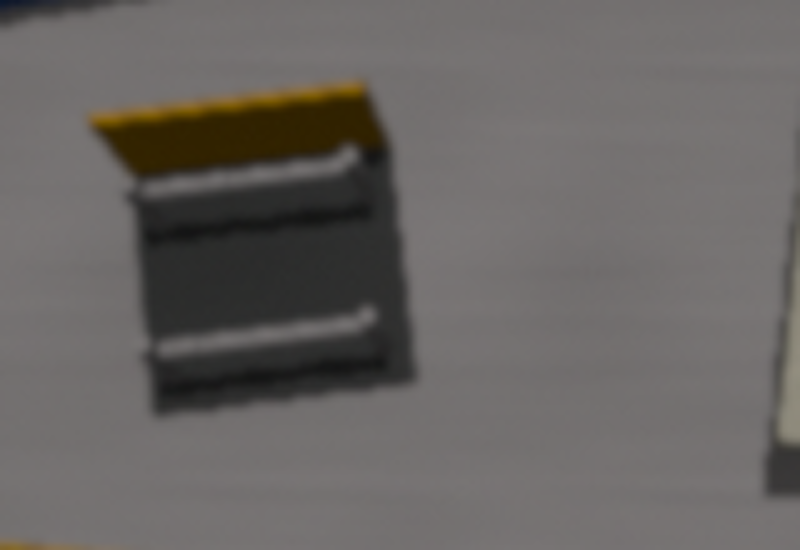

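View pics/riser.png

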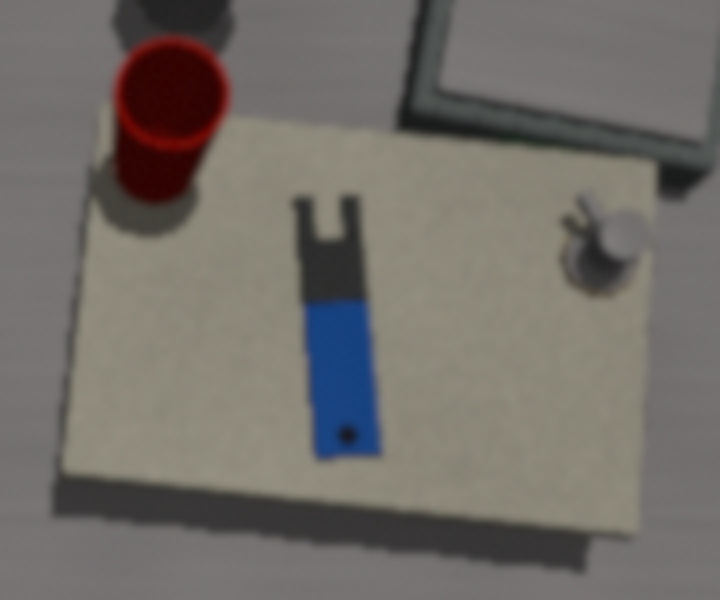

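```bash
python3 - <<'E'
from h import *
I,D=get_image('top'); P=cloud('top',D)
I2,D2=get_image('scene'); P2=cloud('scene',D2)
for n,p,im in(('top',P,I),('scene',P2,I2)):
    x,y,z=p[...,0],p[...,1],p[...,2]
    roi=(abs(x-.6)<.13)&(abs(y-.24)<.11)
    for nm,m in(('base',roi&(z>.004)&(z<.014)&(im.max(-1)<80)),('rail',roi&(z>.055)&(z<.073)&(im.min(-1)>90)),('stoptop',roi&(z>.088)&(z<.1))):
        w=p[m]
        if len(w)<8: print(n,nm,len(w)); continue
        r=cv2.minAreaRect(w[:,:2].astype(np.float32)*1000); print(n,nm,len(w),np.percentile(w[:,2],[10,50,90]).round(4),cv2.boxPoints(r).round().tolist())
    yel=roi&(im[...,2]>90)&(im[...,0]<60)&(im[...,1]>50)&(z>.03); w=p[yel]
    if len(w)>20:
        f=cv2.fitLine(w[:,:2].astype(np.float32),cv2.DIST_HUBER,0,.001,.001).ravel(); print(n,'yellow',len(w),f, w.min(0).round(3),w.max(0).round(3))
    for k in range(2):
        a=masks_of(n,'rack')
    for b in a: 
        w=p[b['region']]; print('mask',b['p'],w.mean(0).round(3),len(w))
o=get_obs(); print(R.from_rotvec(o['tool_rot']).as_matrix().round(3))
E
```

```text
top base 1922 [0.0056 0.0083 0.0112] [[520.0, 299.0], [541.0, 152.0], [682.0, 172.0], [661.0, 319.0]]
top rail 145 [0.0663 0.0693 0.0719] [[541.0, 277.0], [555.0, 175.0], [652.0, 188.0], [637.0, 291.0]]
top stoptop 167 [0.09   0.0942 0.0969] [[553.0, 315.0], [557.0, 168.0], [684.0, 171.0], [680.0, 318.0]]
top yellow 105 [ 0.13962191 -0.9902049   0.6722369   0.24395679] [0.661 0.174 0.09 ] [0.683 0.318 0.101]
mask 0.81 [0.169 0.29  0.019] 1653
mask 0.67 [0.611 0.235 0.032] 3266
mask 0.63 [0.379 0.311 0.02 ] 1711
scene base 366 [0.0058 0.0082 0.0103] [[524.0, 303.0], [546.0, 160.0], [690.0, 181.0], [669.0, 325.0]]
scene rail 436 [0.0641 0.0689 0.0713] [[537.0, 296.0], [554.0, 158.0], [685.0, 174.0], [669.0, 312.0]]
scene stoptop 243 [0.0894 0.0943 0.0964] [[658.0, 322.0], [678.0, 172.0], [687.0, 173.0], [666.0, 323.0]]
scene yellow 935 [ 0.14361565 -0.98963356  0.6732536   0.2562543 ] [0.659 0.175 0.03 ] [0.685 0.323 0.098]
mask 0.94 [0.618 0.252 0.037] 3966
mask 0.87 [0.192 0.309 0.034] 1310
mask 0.8 [0.393 0.325 0.03 ] 1972
[[-0.    -0.966  0.259]
 [-0.     0.259  0.966]
 [-1.    -0.    -0.   ]]
```

Emit:
carry_out --increments '[[[0,0,0.4],[0.5,-1,0],0],[[0,0,0.4],[0.5,-1,0],0],[[0,0,0.4],[0.5,-1,0],0],[[0,0,0.4],[0.5,-1,0],0],[[0,0,0.4],[0.5,-1,0],0],[[0,0,0.4],[0.5,-1,0],0],[[0,0,0.4],[0.5,-1,0],0],[[0,0,0.4],[0.5,-1,0],0]]' --squeeze 60

```text
t: 3.0
tool_pos: [0.2427, 0.4395, 0.4048]
tool_rot: [-1.264, 1.171, 1.265]
contact_force: [-0.4, -0.9, -0.4]
opening: 0.0001
```

Emit:
carry_out --increments '[[[0,0,0],[0.5,-1,0],0],[[0,0,0],[0.5,-1,0],0],[[0,0,0],[0.5,-1,0],0],[[0,0,0],[0.5,-1,0],0],[[0,0,0],[0.5,-1,0],0],[[0,0,0],[0.5,-1,0],0],[[0,0,0],[0.5,-1,0],0],[[0,0,0],[0.5,-1,0],0]]'

```text
t: 3.8
tool_pos: [0.3246, 0.2724, 0.4061]
tool_rot: [-1.266, 1.166, 1.265]
contact_force: [0.5, 0.4, 0.2]
opening: 0.0003
```

Emit:
carry_out --increments '[[[0,0,0],[0.5,-1,0],0],[[0,0,0],[0.5,-1,0],0],[[0,0,0],[0.5,-1,0],0],[[0,0,0],[0.5,-1,0],0],[[0,0,0],[0.5,-1,0],0],[[0,0,0],[0.5,-1,0],0],[[0,0,0],[0.5,-1,0],0],[[0,0,0],[0.5,-1,0],0]]'

```text
t: 4.6
tool_pos: [0.4064, 0.1051, 0.4078]
tool_rot: [-1.267, 1.161, 1.262]
contact_force: [-0.3, -0.3, 0.3]
opening: -0.0001
```

Emit:
carry_out --increments '[[[0,0,0],[0.5,-1,0],0],[[0,0,0],[0.5,-1,0],0],[[0,0,0],[0.5,-1,0],0],[[0,0,0],[0.5,-1,0],0],[[0,0,0],[0.5,-1,0],0],[[0,0,0],[0.5,-1,0],0],[[0,0,0],[0.5,-1,0],0],[[0,0,0],[0.5,-1,0],0]]'

```text
t: 5.4
tool_pos: [0.4885, -0.0625, 0.4092]
tool_rot: [-1.269, 1.159, 1.258]
contact_force: [-0.1, -0.2, 0.1]
opening: 0.0001
```

Emit:
carry_out --increments '[[[0,0,0],[0.7,-1,0],0],[[0,0,0],[0.7,-1,0],0],[[0,0,0],[0.7,-1,0],0],[[0,0,0],[0.7,-1,0],0],[[0,0,0],[0.7,-1,-0.6],0],[[0,0,0],[0.7,-1,-0.8],0],[[0,0,0],[0.7,-1,-0.8],0],[[0,0,0],[0.7,-1,-0.8],0]]'

```text
t: 6.2
tool_pos: [0.6049, -0.2303, 0.352]
tool_rot: [-1.275, 1.156, 1.249]
contact_force: [0.3, 0.1, 0.1]
opening: -0.0005
```

```bash
python3 - <<'E'
from h import *
o=get_obs(); print(o['tool_pos'],o['t'],R.from_rotvec(o['tool_rot']).as_matrix().round(3),o['q'])
I,D=get_image('scene');cv2.imwrite('pics/s1.png',cv2.resize(I[100:300,80:320],None,fx=3,fy=3))
E
```

```text
[ 0.60494595 -0.2303409   0.35204995] 6.2 [[ 0.022 -0.997 -0.076]
 [ 0.001 -0.076  0.997]
 [-1.    -0.022 -0.001]] [-0.48049943  0.13569024  1.61341066  0.01116156  1.37388638 -2.1290154 ]
```

View pics/s1.png

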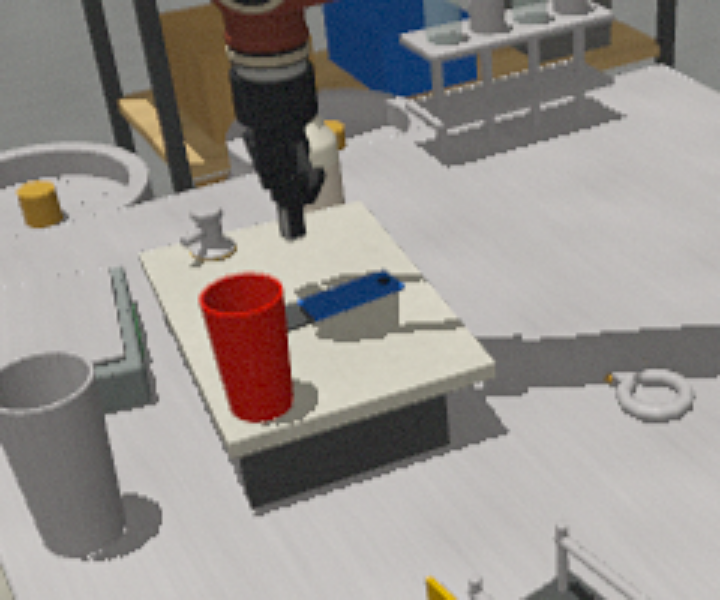

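Emit:
carry_out --increments '[[[0,0.2,0],[0.2,-0.1,-1],0],[[0,0,0],[0,0,-1],0],[[0,0,0],[0,0,-1],0],[[0,0,0],[0,0,-0.6],0],[[0,0,0],[0,0,0],0]]'

```text
t: 6.75
tool_pos: [0.6097, -0.2363, 0.2724]
tool_rot: [-1.258, 1.176, 1.265]
contact_force: [-0.1, 0.3, -1.5]
opening: 0.0001
```

Emit:
carry_out --increments '[[[0,0,0],[0,0,-0.2],0],[[0,0,0],[0,0,0],0]]'

```text
t: 6.95
tool_pos: [0.61, -0.2363, 0.2696]
tool_rot: [-1.26, 1.175, 1.264]
contact_force: [-0.4, 0.2, 0.9]
opening: 0.0001
```

Emit:
carry_out --increments '[[[0,0,0],[0,0,-0.1],0]]'

```text
t: 7.05
tool_pos: [0.6105, -0.2365, 0.2691]
tool_rot: [-1.262, 1.175, 1.262]
contact_force: [-0.2, -0.1, -0.7]
opening: -0.0001
```

Emit:
carry_out --increments '[[[0,0,0],[0,0,-0.1],0]]'

```text
t: 7.15
tool_pos: [0.6108, -0.2366, 0.2685]
tool_rot: [-1.263, 1.174, 1.26]
contact_force: [-1.9, 1.1, 3.9]
opening: 0.0
```

Emit:
carry_out --increments '[[[0,0,0],[0,0,-0.1],0]]'

```text
t: 7.25
tool_pos: [0.6113, -0.2368, 0.2685]
tool_rot: [-1.265, 1.174, 1.259]
contact_force: [-2.1, 0.2, 7.3]
opening: 0.0004
```

Emit:
carry_out --increments '[[[0,0,0],[0,0,-0.15],0],[[0,0,0],[-0.4,0,-0.15],0],[[0,0,0],[-0.4,0,-0.15],0],[[0,0,0],[-0.4,0,-0.15],0]]'

```text
t: 7.65
tool_pos: [0.5919, -0.2385, 0.2685]
tool_rot: [-1.283, 1.165, 1.238]
contact_force: [1.4, -0.1, 6.2]
opening: -0.0001
```

```bash
cat > sp.py <<'E'
from h import *
o=get_obs(); print(o['t'],o['tool_pos'].round(4),o['contact_force'].round(1))
Rx=np.array([np.cos(-.1),np.sin(-.1)]); Rc=np.array([.602,-.2515])
for n in('top','scene'):
    I,D=get_image(n); P=cloud(n,D); x,y,z=P[...,0],P[...,1],P[...,2]
    b=I.astype(int); m=(b[...,0]>b[...,2]+50)&(z>.06)&(y<.4)&(x>.3)&(x<.75)&((y<-.05)|(z>.06))
    k,l,st,_=cv2.connectedComponentsWithStats(m.astype(np.uint8))
    if k<2: print(n,'none');continue
    i=1+st[1:,4].argmax(); w=P[l==i]; r=cv2.minAreaRect(w[:,:2].astype(np.float32)*1000)
    B=cv2.boxPoints(r)/1000; B=B[B[:,0].argsort()]; he=B[:2].mean(0); je=B[2:].mean(0); d=je-he
    print(n,len(w),'z',np.median(w[:,2]).round(4),'blue rect',np.round(r[1],0),'handle end',he.round(4),'blue far end',je.round(4),'yaw',np.arctan2(d[1],d[0]).round(3),'riser x',((he-Rc)@Rx).round(4))
    cv2.imwrite(f'pics/{n}_{o["t"]:.2f}.png',cv2.resize(I[80:280,260:460] if n=='top' else I[100:300,80:320],None,fx=3,fy=3))
E
python3 sp.py
```

```text
7.65 [ 0.5919 -0.2385  0.2685] [ 1.4 -0.1  6.2]
top none
scene 227 z 0.0954 blue rect [102.  43.] handle end [ 0.4908 -0.2341] blue far end [ 0.5928 -0.2325] yaw 0.016 riser x -0.1124
```

```bash
python3 - <<'E'
from h import *
for p,r in(([.6113,-.2368,.2685],[-1.265,1.174,1.259]),([.5919,-.2385,.2685],[-1.283,1.165,1.238]),(get_obs()['tool_pos'],get_obs()['tool_rot'])):
    M=R.from_rotvec(r).as_matrix(); print(M[:,0].round(3),(np.array(p)+.173*M[:,0]).round(4),M[:,2].round(3))
E
python3 sp.py
```

```text
[ 0.003 -0.002 -1.   ] [ 0.6118 -0.2372  0.0955] [-0.072  0.997 -0.002]
[ 0.025 -0.011 -1.   ] [ 0.5962 -0.2405  0.0956] [-0.072  0.997 -0.013]
[ 0.024 -0.011 -1.   ] [ 0.5955 -0.2405  0.0955] [-0.072  0.997 -0.013]
7.75 [ 0.5914 -0.2385  0.2685] [-0.3  1.2  6.8]
top none
scene 225 z 0.0952 blue rect [106.  43.] handle end [ 0.489  -0.2359] blue far end [ 0.5947 -0.2297] yaw 0.058 riser x -0.114
```

View pics/scene_7.65.png

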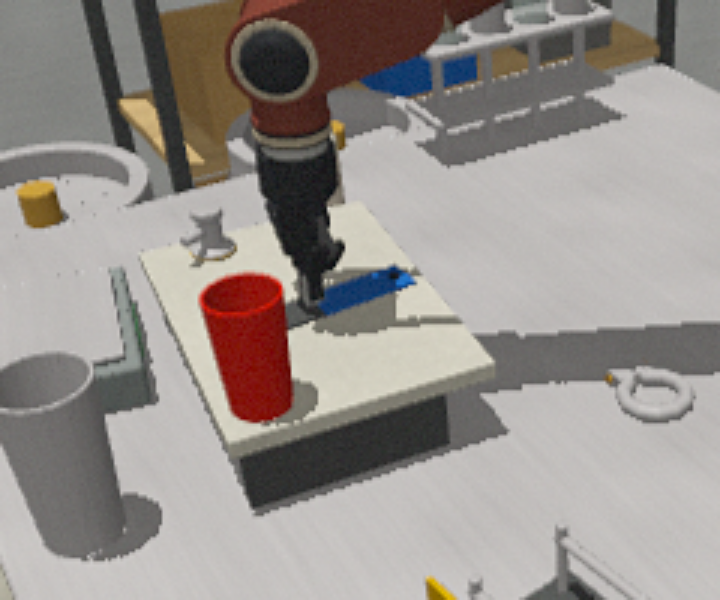

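Emit:
carry_out --increments '[[[0.1,0.2,0],[0,0,-0.25],0],[[0,0.1,0],[-0.5,0,-0.25],0],[[0,0.1,0],[-0.5,0,-0.25],0],[[0,0.1,0],[-0.5,0,-0.25],0],[[0,0.1,0],[-0.5,0,-0.25],0]]'

```text
t: 8.35
tool_pos: [0.5622, -0.243, 0.2684]
tool_rot: [-1.285, 1.183, 1.243]
contact_force: [2.6, 0.5, 11.2]
opening: 0.0
```

```bash
cat > tip.py <<'E'
from h import *
o=get_obs();M=R.from_rotvec(o['tool_rot']).as_matrix(); print(M[:,0].round(3),'tip',(np.array(o['tool_pos'])+.173*M[:,0]).round(4),M[:,2].round(3))
E
python3 tip.py; python3 sp.py
```

```text
[ 0.012 -0.023 -1.   ] tip [ 0.5643 -0.247   0.0955] [-0.072  0.997 -0.024]
8.35 [ 0.5622 -0.243   0.2684] [ 2.6  0.5 11.2]
top none
scene 210 z 0.0951 blue rect [105.  45.] handle end [ 0.457  -0.2415] blue far end [ 0.5617 -0.2384] yaw 0.03 riser x -0.1452
```

Emit:
carry_out --increments '[[[0.2,0.1,0],[-0.5,0.1,-0.25],0],[[0.1,0.1,0],[-0.5,0.05,-0.25],0],[[0.1,0.1,0],[-0.5,0.05,-0.25],0],[[0.1,0.1,0],[-0.5,0.05,-0.25],0]]'

```text
t: 8.85
tool_pos: [0.5298, -0.2426, 0.2684]
tool_rot: [-1.262, 1.162, 1.258]
contact_force: [3.3, 0.2, 9.8]
opening: -0.0002
```

```bash
python3 tip.py; python3 sp.py
```

```text
[ 0.01   0.007 -1.   ] tip [ 0.5315 -0.2414  0.0954] [-0.072  0.997  0.006]
8.85 [ 0.5298 -0.2426  0.2684] [3.3 0.2 9.8]
top none
scene 201 z 0.0954 blue rect [103.  45.] handle end [ 0.4259 -0.2331] blue far end [ 0.5288 -0.2308] yaw 0.022 riser x -0.177
```

Emit:
carry_out --increments '[[[0,0.1,0],[-0.5,0.05,-0.25],0],[[0,0,0],[0,0,0],0],[[0,0,0],[0,0,0.1],0],[[0,0,0],[0,0,0.6],0],[[0,0,0],[0,0,1],0],[[0,0,0],[-0.5,0,1],0.5],[[0,0,0],[-0.8,0,0.8],1],[[0,0,0],[-0.8,0,0.3],1]]'

```text
t: 9.75
tool_pos: [0.4795, -0.2424, 0.3494]
tool_rot: [-1.266, 1.166, 1.258]
contact_force: [-0.2, -0.0, 1.0]
opening: 0.0429
```

Emit:
carry_out --increments '[[[0,0,0],[-1,0,0],1],[[0,0,0],[-1,0,0],1],[[0,0,0],[-1,0,0],1],[[0,0,0],[-1,0,0],1],[[0,0,0],[0,0,0],1]]'

```text
t: 10.25
tool_pos: [0.3963, -0.242, 0.3538]
tool_rot: [-1.269, 1.165, 1.255]
contact_force: [-0.0, 0.5, 0.2]
opening: 0.0855
```

```bash
python3 tip.py; python3 sp.py
```

```text
[ 0.011 -0.    -1.   ] tip [ 0.3982 -0.2421  0.1808] [-0.074  0.997 -0.001]
10.25 [ 0.3963 -0.242   0.3538] [-0.   0.5  0.2]
top 408 z 0.0946 blue rect [84. 42.] handle end [ 0.4395 -0.2385] blue far end [ 0.523  -0.2383] yaw 0.002 riser x -0.163
scene 248 z 0.0952 blue rect [106.  47.] handle end [ 0.4158 -0.2372] blue far end [ 0.5218 -0.2337] yaw 0.034 riser x -0.1867
```

View pics/top_10.25.png

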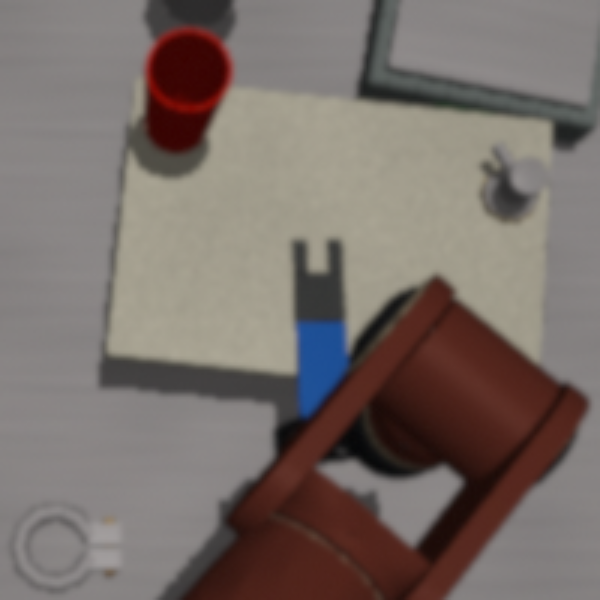

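View pics/scene_10.25.png

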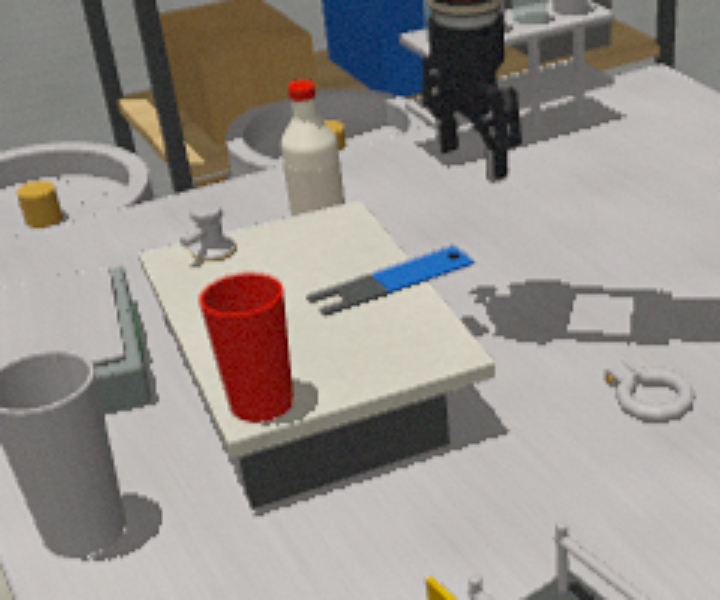

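```bash
python3 - <<'E'
from h import *
I,D=get_image('top');P=cloud('top',D);x,y,z=P[...,0],P[...,1],P[...,2]
m=(x>.5)&(x<.64)&(abs(y+.235)<.04)&(z>.085)&(z<.1)&(I[...,2]<95)
w=P[m]; r=cv2.minAreaRect(w[:,:2].astype(np.float32)*1000);print(cv2.boxPoints(r).round().tolist(),r)
for n,q in(('top','spanner_jaw_end'),):
    print([(ray(n,*a['centre'],.09).round(4).tolist(),a['p']) for a in tip_of(n,q)])
get_image('scene')
for q in('spanner_jaw_end','spanner_handle_end','riser_edge'): print(q,[(ray('scene',*a['centre'],.09).round(4).tolist(),a['p']) for a in tip_of('scene',q)])
E
```

```text
[[500.0, -216.0], [500.0, -259.0], [595.0, -258.0], [594.0, -215.0]] ((547.383056640625, -236.74937438964844), (94.6132583618164, 42.89236068725586), 0.7061048746109009)
[([0.5953, -0.2345, 0.09], 0.59), ([0.4143, -0.2305, 0.09], 0.21)]
spanner_jaw_end [([0.509, -0.2344, 0.09], 0.74), ([0.5909, -0.2404, 0.09], 0.7)]
spanner_handle_end [([0.4244, -0.2217, 0.09], 0.74)]
riser_edge [([0.4693, -0.2333, 0.09], 0.74)]
```

Emit:
carry_out --increments '[[[0,0.1,-0.3],[0.8,0.1,0],1],[[0,0.1,-0.3],[0.8,0.1,0],1],[[0,0,0],[0.8,0.1,-0.3],1],[[0,0,0],[0,0,-1],1],[[0,0,0],[0,0,-1],1],[[0,0,0],[0,0,-0.6],1]]'

```text
t: 11.25
tool_pos: [0.4509, -0.2362, 0.296]
tool_rot: [-1.22, 1.208, 1.223]
contact_force: [-0.8, 1.0, -1.1]
opening: 0.0855
```

```bash
python3 tip.py; python3 sp.py
```

```text
[-0.005 -0.003 -1.   ] tip [ 0.45   -0.2366  0.123 ] [-0.015  1.    -0.003]
11.25 [ 0.4509 -0.2362  0.296 ] [-0.8  1.  -1.1]
top 6 z 0.095 blue rect [4. 6.] handle end [ 0.5165 -0.2175] blue far end [ 0.5207 -0.2219] yaw -0.799 riser x -0.0885
scene 224 z 0.0953 blue rect [ 46. 106.] handle end [ 0.4172 -0.2324] blue far end [ 0.5231 -0.2351] yaw -0.025 riser x -0.1857
```

Emit:
carry_out --increments '[[[0,0,0],[-0.3,0,-0.8],1],[[0,0,0],[-0.1,0,-0.8],1],[[0,0,0],[0,0,-0.7],1],[[0,0,0],[0,0,0],1]]'

```text
t: 11.75
tool_pos: [0.4417, -0.2364, 0.2482]
tool_rot: [-1.22, 1.208, 1.222]
contact_force: [0.1, 0.2, -0.3]
opening: 0.0852
```

```bash
python3 tip.py; python3 sp.py
```

```text
[-0.005 -0.003 -1.   ] tip [ 0.4408 -0.237   0.0752] [-0.015  1.    -0.003]
11.75 [ 0.4417 -0.2364  0.2482] [ 0.1  0.2 -0.3]
top 7 z 0.0961 blue rect [3. 8.] handle end [ 0.5109 -0.2184] blue far end [ 0.5191 -0.2187] yaw -0.034 riser x -0.094
scene 208 z 0.0952 blue rect [102.  48.] handle end [ 0.42   -0.2355] blue far end [ 0.5222 -0.2333] yaw 0.022 riser x -0.1827
```

Emit:
carry_out --increments '[[[0,0,0],[0.15,0,-0.2],1],[[0,0,0],[0,0,0],0.2],[[0,0,0],[0,0,0],0],[[0,0,0],[0,0,0],0],[[0,0,0],[0,0,0],0],[[0,0,0],[0,0,0],0],[[0,0,0],[0,0,0],0],[[0,0,0],[0,0,0],0]]' --squeeze 100

```text
t: 12.65
tool_pos: [0.4472, -0.2378, 0.2495]
tool_rot: [-1.228, 1.207, 1.214]
contact_force: [0.3, -1.0, 1.1]
opening: 0.0412
```

```bash
python3 tip.py; python3 sp.py
```

```text
[ 0.003 -0.009 -1.   ] tip [ 0.4476 -0.2394  0.0765] [-0.015  1.    -0.009]
12.65 [ 0.4472 -0.2378  0.2495] [ 0.3 -1.   1.1]
top 2 z 0.0942 blue rect [2. 0.] handle end [ 0.5169 -0.2206] blue far end [ 0.5191 -0.2202] yaw 0.176 riser x -0.0877
scene 169 z 0.0953 blue rect [80. 45.] handle end [ 0.443  -0.2392] blue far end [ 0.5232 -0.233 ] yaw 0.077 riser x -0.1594
```

Emit:
carry_out --increments '[[[0,0,0],[0,0,0.3],0],[[0,0,0],[0,0,0.5],0],[[0,0,0],[0,0,0.6],0],[[0,0,0],[0,0,0.6],0],[[0,0,0],[0,0,0.6],0],[[0,0,0],[0,0,0],0]]'

```text
t: 13.35
tool_pos: [0.4468, -0.2376, 0.3064]
tool_rot: [-1.228, 1.207, 1.214]
contact_force: [0.3, -0.3, -1.6]
opening: 0.0409
```

```bash
python3 tip.py; python3 sp.py
```

```text
[ 0.002 -0.009 -1.   ] tip [ 0.4473 -0.2392  0.1334] [-0.015  1.    -0.009]
13.35 [ 0.4468 -0.2376  0.3064] [ 0.3 -0.3 -1.6]
top 13 z 0.1507 blue rect [ 6. 11.] handle end [ 0.5112 -0.2187] blue far end [ 0.5223 -0.2202] yaw -0.133 riser x -0.0937
scene 171 z 0.1508 blue rect [46. 81.] handle end [ 0.441  -0.2351] blue far end [ 0.5221 -0.2365] yaw -0.017 riser x -0.1618
```

View pics/scene_13.35.png

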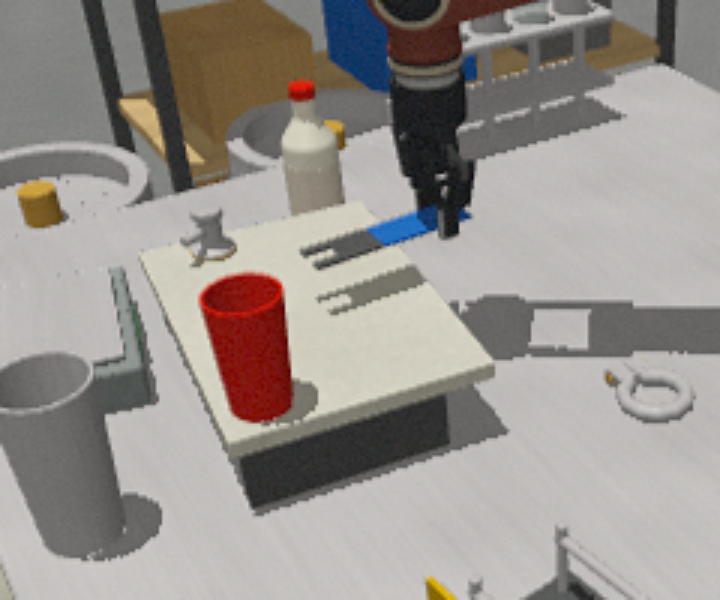

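```bash
python3 - <<'E'
from h import *
I,D=get_image('scene');P=cloud('scene',D);x,y,z=P[...,0],P[...,1],P[...,2]
m=(x>.45)&(x<.66)&(abs(y+.236)<.035)&(z>.12)&(z<.2); w=P[m]; w=w[w[:,2]<.17]
A=np.c_[w[:,0]-.5,w[:,1]+.236,np.ones(len(w))]; print(len(w),np.linalg.lstsq(A,w[:,2],rcond=None)[0].round(4),w[:,0].min(),w[:,0].max())
E
```

```text
396 [-0.0373 -0.0506  0.1504] 0.4503013173294229 0.5948539317785215
```

Emit:
carry_out --increments '[[[0,0,0],[0,0.4,0.2],0],[[0,0,0],[0,0.8,0.2],0],[[0.1,0,0],[0,1,0],0],[[0,0,0],[0,1,0],0],[[0,0,0],[0,1,0],0],[[0,0,0],[0,1,0],0],[[0,0,0],[0,1,0],0],[[0,0,0],[0,1,0],0]]'

```text
t: 14.3
tool_pos: [0.4434, -0.0823, 0.3089]
tool_rot: [-1.208, 1.201, 1.23]
contact_force: [-0.2, 0.9, -0.5]
opening: 0.0412
```

Emit:
carry_out --increments '[[[0,0,0.2],[0,1,0],0],[[0,0,0.2],[0,1,0],0],[[0,0,0.2],[0,1,0],0],[[0,0,0.2],[0,1,0],0],[[0,0,0.2],[0,1,0],0],[[0,0,0.2],[0.5,1,0],0],[[0,0,0.1],[0.5,1,0],0],[[0,0,0],[0.5,0.8,0],0]]'

```text
t: 15.1
tool_pos: [0.467, 0.0893, 0.3067]
tool_rot: [-1.305, 1.132, 1.341]
contact_force: [0.2, -1.2, -0.8]
opening: 0.0413
```

```bash
python3 tip.py; python3 sp.py
```

```text
[-0.016  0.013 -1.   ] tip [0.4643 0.0915 0.1337] [-0.155  0.988  0.015]
15.1 [0.467  0.0893 0.3067] [ 0.2 -1.2 -0.8]
top 50 z 0.1533 blue rect [13. 35.] handle end [0.4382 0.0842] blue far end [0.4503 0.0877] yaw 0.284 riser x -0.1965
scene 338 z 0.152 blue rect [101.  45.] handle end [0.4421 0.0885] blue far end [0.5407 0.1082] yaw 0.197 riser x -0.1931
```

Emit:
carry_out --increments '[[[-0.1,-0.1,0],[0.2,1,0.2],0],[[0,-0.1,0],[0.2,1,0.1],0],[[0,-0.1,0],[0.2,1,0],0],[[0,0,0],[0.2,1,0],0],[[0,0,0],[0.2,1,0],0],[[0,0,0],[0.2,0.8,0],0],[[0,0,0],[0.2,0.4,0],0],[[0,0,0],[0,0,0],0]]'

```text
t: 16.0
tool_pos: [0.4909, 0.2182, 0.3114]
tool_rot: [-1.329, 1.125, 1.317]
contact_force: [-0.4, 0.3, -0.7]
opening: 0.0411
```

```bash
cat > rk.py <<'E'
from h import *
o=get_obs();M=R.from_rotvec(o['tool_rot']).as_matrix(); print(o['t'],o['tool_pos'].round(4),o['contact_force'].round(1),'tx',M[:,0].round(3),'tz',M[:,2].round(3))
yaw=.142; O=np.array([.5805,.2335]); ex=np.array([np.cos(yaw),np.sin(yaw)]); ey=np.array([-ex[1],ex[0]])
print('tcp in rack',((o['tool_pos'][:2]-O)@ex).round(4),((o['tool_pos'][:2]-O)@ey).round(4))
for n in('scene','top'):
    I,D=get_image(n);P=cloud(n,D); b=I.astype(int)
    X=(P[...,:2]-O)@ex; Y=(P[...,:2]-O)@ey; z=P[...,2]
    blue=(b[...,0]>b[...,2]+50)&(z>.05)&(abs(X)<.2)&(abs(Y)<.06); w=np.c_[X[blue],Y[blue],z[blue]]
    if len(w)>20:
        r=cv2.minAreaRect(w[:,:2].astype(np.float32)*1000); B=cv2.boxPoints(r); B=B[B[:,0].argsort()]; d=B[2:].mean(0)-B[:2].mean(0)
        A=np.c_[w[:,0],w[:,1],np.ones(len(w))]
        print(n,'blue',len(w),'ends(rack mm)',B[:2].mean(0).round(1),B[2:].mean(0).round(1),'yaw',np.arctan2(d[1],d[0]).round(3),'z',np.median(w[:,2]).round(4),'slope',np.linalg.lstsq(A,w[:,2],rcond=None)[0].round(3))
    for q in('spanner_jaw_end','spanner_handle_end','rack_stop'):
        for a in tip_of(n,q):
            u,v=a['centre']; zz=float(__import__('sys').argv[1]) if q!='rack_stop' else .07; p=ray(n,u,v,zz)[:2]-O
            if abs(p@ey)<.1 and abs(p@ex)<.2: print(n,q,round(a['p'],2),(p@ex).round(4),(p@ey).round(4))
    cv2.imwrite(f'pics/rk_{n}_{o["t"]:.2f}.png',cv2.resize(I[90:250,120:320] if n=='top' else I[180:380,180:400],None,fx=3.5,fy=3.5))
E
python3 rk.py .146
```

```text
16.0 [0.4909 0.2182 0.3114] [-0.4  0.3 -0.7] tx [ 0.008 -0.    -1.   ] tz [-0.157  0.988 -0.002]
tcp in rack -0.0908 -0.0025
scene blue 467 ends(rack mm) [-117.1   -2.8] [-13.    0.1] yaw 0.027 z 0.1572 slope [-0.001  0.     0.157]
scene spanner_jaw_end 0.83 0.0575 -0.0084
scene spanner_handle_end 0.97 -0.11 -0.0058
scene rack_stop 0.95 0.0844 0.0034
top spanner_jaw_end 0.47 0.0593 0.0108
top spanner_handle_end 0.64 0.0716 -0.0068
top rack_stop 0.7 0.0998 -0.0003
```

Emit:
carry_out --increments '[[[0,0,0],[0.5,0.1,-0.5],0],[[0,0,-0.1],[0.2,0.1,-0.8],0],[[0,0,0],[0,0,-0.8],0],[[0,0,0],[0,0,-0.8],0],[[0,0,0],[0,0,-0.4],0],[[0,0,0],[0,0,-0.2],0],[[0,0,0],[0,0,0],0]]'

```text
t: 17.1
tool_pos: [0.5048, 0.2201, 0.2369]
tool_rot: [-1.317, 1.134, 1.307]
contact_force: [-0.3, 0.1, -2.0]
opening: 0.0408
```

```bash
python3 rk.py .08
```

```text
17.1 [0.5048 0.2201 0.2369] [-0.3  0.1 -2. ] tx [ 0.007 -0.001 -1.   ] tz [-0.141  0.99  -0.002]
tcp in rack -0.0768 -0.0026
scene blue 462 ends(rack mm) [-96.9  -2. ] [-0.1 -0.1] yaw 0.02 z 0.0826 slope [-0.006  0.002  0.082]
scene spanner_jaw_end 0.81 0.0786 0.0029
scene spanner_handle_end 0.79 -0.0952 0.0058
scene rack_stop 0.86 0.0879 0.0064
top spanner_jaw_end 0.43 0.074 0.0017
top rack_stop 0.86 0.1004 -0.0069
```

Emit:
carry_out --increments '[[[0,0,0],[0,0,-0.2],0],[[0,0,0],[0,0,-0.15],0]]'

```text
t: 17.7
tool_pos: [0.5058, 0.2204, 0.2322]
tool_rot: [-1.319, 1.13, 1.303]
contact_force: [0.2, -0.8, -1.0]
opening: 0.0408
```

Emit:
carry_out --increments '[[[0,0,0],[0,0,-0.12],0],[[0,0,0],[0,0,-0.12],0]]'

```text
t: 17.9
tool_pos: [0.506, 0.2205, 0.2275]
tool_rot: [-1.319, 1.129, 1.303]
contact_force: [-2.6, -0.8, 7.3]
opening: 0.0413
```

Emit:
carry_out --increments '[[[0,0,0],[0,0,0.05],0],[[0,0,0],[0.2,0.03,0],0],[[0,0,0],[0.2,0.03,0],0]]'

```text
t: 18.2
tool_pos: [0.5145, 0.2219, 0.2292]
tool_rot: [-1.32, 1.128, 1.302]
contact_force: [-1.0, 0.2, 0.3]
opening: 0.0409
```

```bash
python3 rk.py .07
```

```text
18.2 [0.5145 0.2219 0.2292] [-1.   0.2  0.3] tx [ 0.014  0.001 -1.   ] tz [-0.142  0.99  -0.001]
tcp in rack -0.067 -0.0022
scene blue 466 ends(rack mm) [-85.2  -0.6] [10.9 -0.8] yaw -0.002 z 0.0757 slope [0.011 0.01  0.076]
scene spanner_handle_end 0.96 -0.1028 -0.0017
top spanner_jaw_end 0.62 0.0987 -0.0026
top rack_stop 0.83 0.1002 -0.0042
```

Emit:
carry_out --increments '[[[0,0,0],[0.2,0.03,0],0]]'

```text
t: 18.7
tool_pos: [0.5179, 0.2224, 0.229]
tool_rot: [-1.319, 1.129, 1.303]
contact_force: [-0.7, -0.3, 2.0]
opening: 0.0412
```

Emit:
carry_out --increments '[[[0,0,0],[0.15,0.03,0],0]]'

```text
t: 18.8
tool_pos: [0.5207, 0.223, 0.229]
tool_rot: [-1.318, 1.132, 1.305]
contact_force: [-9.5, -2.1, 8.2]
opening: 0.041
```

Emit:
carry_out --increments '[[[0,0,0],[0.15,0.03,0],0]]'

```text
t: 18.9
tool_pos: [0.5223, 0.2234, 0.2289]
tool_rot: [-1.315, 1.14, 1.312]
contact_force: [-17.7, -5.0, 16.1]
opening: 0.0412
```

Emit:
carry_out --increments '[[[0,0,0],[0,0,0],0],[[0,0,0],[0,0,0],0]]'

```text
t: 19.1
tool_pos: [0.5224, 0.2235, 0.2293]
tool_rot: [-1.315, 1.142, 1.313]
contact_force: [-1.4, -1.2, 1.0]
opening: 0.041
```

```bash
python3 rk.py .07
```

```text
19.1 [0.5224 0.2235 0.2293] [-1.4 -1.2  1. ] tx [-0.002 -0.003 -1.   ] tz [-0.142  0.99  -0.003]
tcp in rack -0.0589 -0.0017
scene blue 471 ends(rack mm) [-80.    1.4] [15.4 -2. ] yaw -0.036 z 0.0756 slope [0.    0.02  0.076]
scene spanner_jaw_end 0.71 0.0974 0.0087
scene spanner_handle_end 0.72 -0.0848 -0.0033
scene rack_stop 0.57 0.0955 0.0032
top rack_stop 0.85 -0.1435 0.0985
top rack_stop 0.6 0.1027 -0.0047
```

Prongs are against the plate with force relaxed. Now I open slowly and retreat upwards.

Emit:
carry_out --increments '[[[0,0,0],[0,0,0],0.55],[[0,0,0],[0,0,0],0.7],[[0,0,0],[0,0,0],0.85],[[0,0,0],[0,0,0],1],[[0,0,0],[0,0,0],1]]'

```text
t: 20.0
tool_pos: [0.5222, 0.2233, 0.2277]
tool_rot: [-1.315, 1.141, 1.313]
contact_force: [0.1, 0.5, -0.3]
opening: 0.0855
```

Emit:
carry_out --increments '[[[0,0,0],[0,0,0.3],1],[[0,0,0],[0,0,0.7],1],[[0,0,0],[0,0,1],1],[[0,0,0],[-0.3,0,1],1],[[0,0,0],[-1,0,1],1],[[0,0,0],[-1,-0.5,1],1],[[0,0,0],[-1,-1,1],1],[[0,0,0],[-0.5,-1,1],1]]'

```text
t: 20.8
tool_pos: [0.4435, 0.1732, 0.3774]
tool_rot: [-1.317, 1.139, 1.314]
contact_force: [0.8, 0.3, 0.6]
opening: 0.0855
```

Emit:
carry_out --increments '[[[0,0,0],[0,-1,0],1],[[0,0,0],[0,-1,0],1],[[0,0,0],[0,-1,0],1],[[0,0,0],[0,-1,0],1],[[0,0,0],[0,-1,0],1],[[0,0,0],[0,-1,0],1],[[0,0,0],[0,0,0],1]]'

```text
t: 21.5
tool_pos: [0.4411, 0.048, 0.394]
tool_rot: [-1.329, 1.12, 1.295]
contact_force: [0.6, 0.5, -0.1]
opening: 0.0857
```

```bash
python3 rk.py .07; ls -t pics | head -2
```

```text
21.5 [0.4411 0.048  0.394 ] [ 0.6  0.5 -0.1] tx [ 0.025 -0.001 -1.   ] tz [-0.145  0.989 -0.004]
tcp in rack -0.1642 -0.164
scene blue 592 ends(rack mm) [-91.5  -1.6] [16.2  0.2] yaw 0.016 z 0.0756 slope [-0.002 -0.007  0.075]
scene spanner_jaw_end 0.94 0.0974 0.0076
scene spanner_handle_end 0.66 -0.0886 -0.006
top blue 613 ends(rack mm) [-90.7  -3.3] [16.  -1.9] yaw 0.013 z 0.0753 slope [-0.003 -0.011  0.075]
top spanner_jaw_end 0.84 0.0906 -0.0002
top spanner_handle_end 0.69 -0.0905 0.0061
top rack_stop 0.72 0.097 0.0044
rk_top_21.50.png
rk_scene_21.50.png
```

View pics/rk_top_21.50.png

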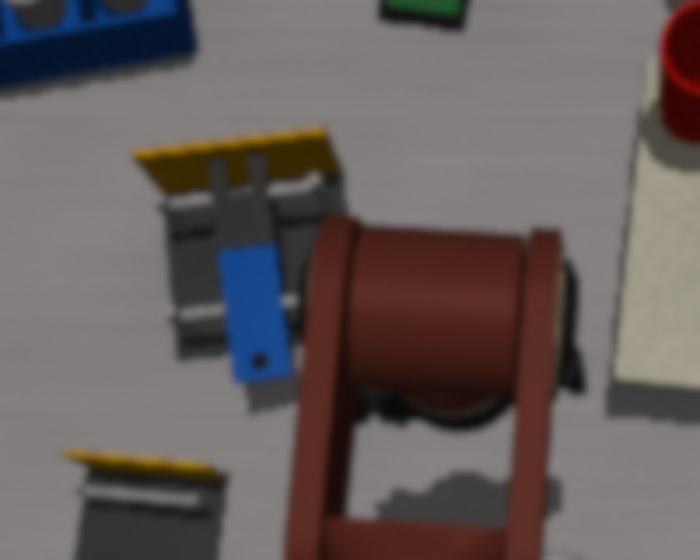

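View pics/rk_scene_21.50.png

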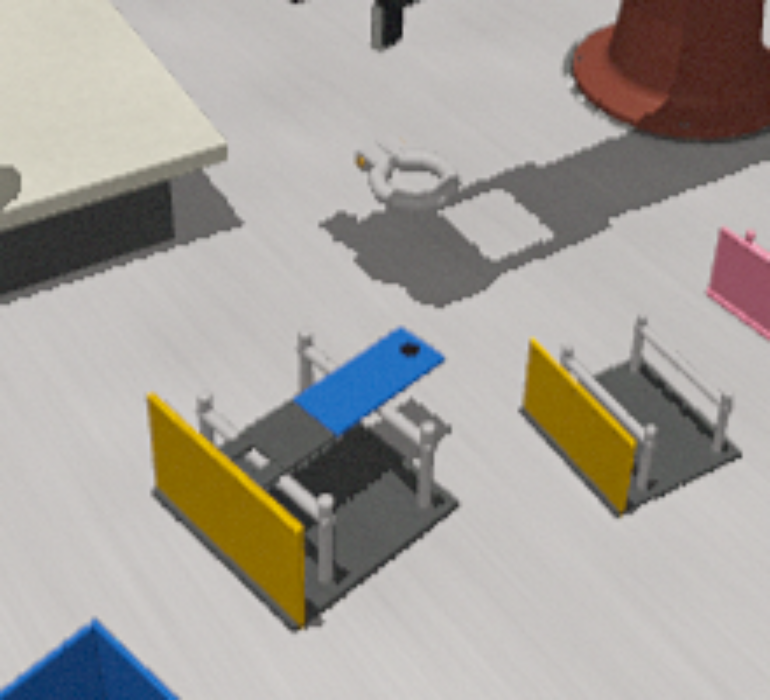

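```bash
python3 -c "
from station import finish_job
print(finish_job())"
```

```text
the job is handed in; nothing more can be done
None
```

The job is handed in, at about 22 s of the 61 s allowed. The spanner lies flat across both rails of the large grey rest, with its prongs against the yellow plate.

- **Slide:** I dragged the spanner forward with the closed fingers until its handle stuck out about 55 mm over the front edge of the riser.
- **Lift and carry:** I took it by the overhanging handle, lifted it about 55 mm and carried it level to the rest.
- **Placing:** I lowered it onto the rails and pushed it forward until the plate pushed back with about 18 N. Then I let the force relax, opened the fingers and moved the arm clear.

**Last checks, in the rest's frame:**

| Check | Top camera | Scene camera |
|---|---|---|
| Handle end, x | -91 mm | -91.5 mm |
| Jaw end from that, x | about 89 mm | about 89 mm |
| Off the centre line | about 3 mm | about 2 mm |
| Yaw to the rest | 0.013 rad | 0.016 rad |
| Top face height | 75 mm | 76 mm |
| Tilt | about 0.01 rad | under 0.01 rad |

From the top-face height, the underside is at about 70 to 71 mm. The tumbler and the valve stayed in place in every picture of the riser up to the lift, the last one that showed both. I did not measure their positions again at the end.

One reading disagreed: the network put the jaw end at 97 mm in the scene view against 91 mm in the top view. I trusted the felt contact and the handle end, since the plate hides the prong tips in the scene view.

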